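# Lock the oil filler cap on a rocker cover by feeling for its hidden notches

## Robot

A 6-joint arm with a two-finger parallel gripper is mounted at the origin on the work surface. World frame = base frame: x ahead of the robot, y to its left, z up, the work surface at z = 0. Lengths are in mm, angles in rad, forces in N, time in s.
With the tool pointing down it reaches from about 400 to 925 mm from the base axis. Payload 12.5 kg.
Tool frame: the origin (TCP) lies between the finger pads; the fingertips stand 19 mm ahead of it and the grasp point (between the pads) is the TCP (env.tips_ahead is the distance from the TCP to the fingertips, in mm); z points along the fingers, y is the line along which they close (so a half turn about z gives the same grasp; the last joint's range is limited). The gripper opens to 95 mm and grips with 3 to 60 N. Pads are 20 mm wide; open, the fingers measure 119 mm over their backs; the gripper's body (75 mm by 180 mm) begins 59 mm behind the grasp point.
Start: joints at [1.223, 0.491, 1.559, -0, 1.092, -0.106], TCP at [149.638, 606.839, 233.661] pointing down, gripper open.
Joint ranges: [-3.1, 3.1], [-0.84, 2.19], [0.05, 2.79], [-1.13, 4.28], [0.06, 2.93], [-2.69, 2.69]. Speed limits (rad/s): [2.22, 2.22, 2.79, 3.14, 3.14, 3.14].

## Interface

Orientations are given as [roll, pitch, yaw] about the fixed x, y, z axes, in that order (R = Rz(yaw) Ry(pitch) Rx(roll)).
In Python, from cell import env gives the robot as it stands.
- The arm moves only by the shell command python3 -m crank 'ROWS'. ROWS is JSON, a list of rows, each a list of 5 numbers: the shift along the tool's x, y, z in mm, then the turn about the tool's z in degrees, then the finger opening in mm, from 0 to 95.1. In form: [[dx, dy, dz, yaw, grip], ...]. A call has 1 to 10 rows; each row is the pose to reach, as a shift and turn from the pose commanded when the call began, along the tool's axes at that moment; what a row does not reach only later rows make up. A row lasts 1/12 s, in which the tool goes at most 41.7 mm and 7.16 degrees, less where a joint would pass 70% of its speed; a pose out of reach is approached as far as the arm can. A call with a gripper value outside its range is refused whole. The fingers move at their own pace and stop on an object; the grip force is fixed at half the most. Time passes only in rows, so rows that repeat a pose let the fingers close. It gives the time, the measured TCP pose, the force, the opening and the grip force at its end, in the units of the state.
- env.state(): the state, without advancing time (a new reading comes with each control period).
- env.read_camera(name): name is "scene" or "top"; returns a dict with "img" (420x560x3 uint8, blue, green, red), "K" (3x3 intrinsics, pixels), "pose" (4x4, takes a point from camera to world coordinates). Camera axes: x right, y down, z forward; pixel columns grow to the right and rows downward; lengths in mm; the calibration is good to about 2 mm. A picture is of the moment at which its call begins. There is no depth.
- env.job_done(): hands the job in; it is judged then, once.
The state is a dict: "t": time; "joints": joint angles; "qvel": joint speeds; "tau": joint torques, N m; "eef_pos": TCP position; "tcp_rot": TCP orientation; "ft_force": force on the tool from outside, world axes, zero at the start; "moment": the same for the moment, N m; "opening": opening from 0.0 (shut) to 1.0 (fully open); "grip_force": force on a finger pad.
Only numpy, scipy, OpenCV 4.12 (cv2) and the standard library are available. Lean on these libraries where they do the work, as an engineer would, in place of code of your own. Each camera call takes 0.05 s, during which the arm holds its last target. There are 200 camera calls.

## Task

The oil filler cap has only been set loosely on the filler neck of the rocker cover. Lock it: bear lightly down on it and turn it slowly until you feel its ears drop into the hidden notches of the neck, push it down against its spring and turn it clockwise to the stop, then let it spring up into its lock and take your hand away. Do not force it, and leave the other things on the bench where they are.

Things in the scene. Friction and masses are not known exactly. Their poses are not given: they have to be found in the camera images.
- cap_wing (a point): Centre, half-way up, of the wing (upright bar grip) on the oil filler cap. The wing is 44 mm long (its x axis), 12 mm thick (y) and 22 mm high (z up) and stands in the middle of the black round lid (66 mm across, 6 mm thick), whose flat top lies 11 mm below this point. The cap is loose, about 85 g.
- cap: The same cap; origin at the centre of the lid's underside, axes as the wing's. A skirt hangs 13 mm down from the lid and hides the inside of the neck. Two steel ears, 8 mm wide, lie below it in line with the wing, one under each end; at the start they rest on a ledge in the neck, away from the notches. A sprung disc pushes the cap up by 1 N per mm below its start height.
- neck_rim (a point): Centre of the top edge of the filler neck, an upright steel tube 54 mm across, 40 mm tall, on the rocker cover, under the cap. cap_wing stands above this point: 28 mm at the start (ears on the ledge); 17 mm with the cap pushed fully down, lid on the neck, about 11 N of spring; 21 mm locked. From 19 mm down the ears pass under the ledge.
- neck_ledge (a point): On the neck's axis, 12 mm below its top edge: level of the ledge inside, 5 mm thick, with two opposite notches that pass the ears with 1.3 mm to spare on each side. The tube is pressed in at no set angle: its notches lie 17 to 78 degrees anticlockwise (seen from above) of the ears' start, exact place unknown, out of sight (this point's axes do not show it).
- neck_lock (a point): On the neck's axis, 17 mm below its top edge: underside of the ledge. Held fully down, the ears turn clockwise from the notches by about 72 degrees to a hard stop (0.2 N m is enough to feel it; anticlockwise is blocked). There the ledge has pockets 2 mm deep above the ears: let go there, the cap springs up 4 mm, locked. Let go in the notches it springs back up; short of the pockets it stays 2 mm low.
- cover: The rocker cover: a cast aluminium box 380 mm long (its y axis), 150 mm wide over its flange, top 90 mm above the bench, with ribs and two stud nuts, fixed on two wooden battens. Origin on the bench straight below the neck's axis; the cover runs from 80 mm to the -y side to 300 mm to the +y side of it.
- tub_nuts: Bystander: plastic tub of nuts, 76 mm across and 45 mm high; origin at the centre of its underside.
- tub_washers: Bystander: brown tub of washers, 76 mm across and 45 mm high; origin at the centre of its underside.
- tub_screws: Bystander: plastic tub of screws, 76 mm across and 45 mm high; origin at the centre of its underside.
- tin: Bystander: tin of primer, 99 mm across and 116 mm high, with a stirring stick up to 190 mm high; origin at the centre of its underside.
- lamp: Bystander: tail lamp, 250 (x) by 78 by 42 mm; origin at the centre of its underside.
- carrier: Bystander: brass bulb carrier with three bulbs, 160 (x) by 44 by 38 mm; origin at the centre of its underside.
- spanner: Bystander: spanner, 180 mm long, lying along its x axis.
Mind the look-alikes: they are no part of the job. Of the things shaped like the cap, the black one is meant.

How it is judged:
By the outcome, as a careful person would: the job done as asked, in the order asked, and still so for the second after the job is handed in, with the robot touching nothing.
It also fails if it takes over 72 s, if anything falls off the work surface, if the arm or the gripper's body presses on something with over 40 N, if the wrist force passes 120 N, or if a joint passes its speed limit or range.

## Working session

There is one attempt and no reset: what is moved stays moved. The work goes in short steps, Python scripts to look and compute and a shell command to move; the robot and the scene stay as the last step left them, time stands still between calls to the robot, and variables do not carry over. Pictures are saved under pics/ and viewed, at most 10 in all, crops included, and the job is handed in when it is done.

```bash
mkdir -p pics; ls; python3 - <<'E'
from cell import env
import cv2,numpy as np
s=env.state();print(s)
for n in("scene","top"):
    r=env.read_camera(n);cv2.imwrite(f"pics/{n}0.png",r["img"]);np.savez(f"pics/{n}0.npz",**r);print(n,r["K"].tolist(),np.round(r["pose"],3).tolist())
E
```

```text
pics
{'t': 0.0, 'joints': array([ 1.22339654e+00,  4.91529903e-01,  1.55944485e+00,  3.07387600e-05,
        1.09170176e+00, -1.05603179e-01]), 'qvel': array([-0.00085434, -0.000409  , -0.00124024, -0.00088878, -0.00019201,
        0.0001693 ]), 'tau': array([-1.21586327e-03, -6.12632203e+01, -2.58172989e+01,  6.92186574e-02,
        4.82258108e-02, -6.05621972e-05]), 'eef_pos': array([149.55188398, 606.61549706, 233.08174772]), 'tcp_rot': array([-3.14051771e+00, -1.41356594e-04,  2.89978178e+00]), 'ft_force': array([-0.42993757,  0.70918639, -0.16931561]), 'moment': array([-0.01057113, -0.01952672, -0.02460085]), 'grip_force': 0.0, 'opening': 0.9995644187397}
scene [[500.02951687001854, 0.0, 274.6543658268204], [0.0, 500.02951687001854, 210.52536148272588], [0.0, 0.0, 1.0]] [[-0.689, 0.386, -0.614, 1297.671], [0.725, 0.368, -0.582, 653.957], [0.001, -0.846, -0.533, 795.536], [0.0, 0.0, 0.0, 1.0]]
top [[494.2558999449143, 0.0, 280.434108574696], [0.0, 494.2558999449143, 206.14129161855297], [0.0, 0.0, 1.0]] [[0.001, -0.981, 0.191, 274.155], [-1.0, -0.006, -0.022, -25.654], [0.023, -0.191, -0.981, 1344.951], [0.0, 0.0, 0.0, 1.0]]
```

View pics/scene0.png

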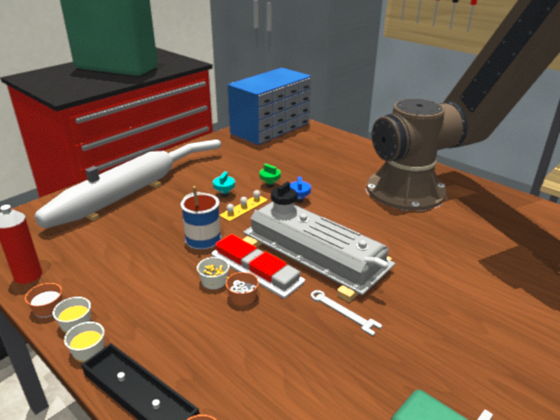

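View pics/top0.png

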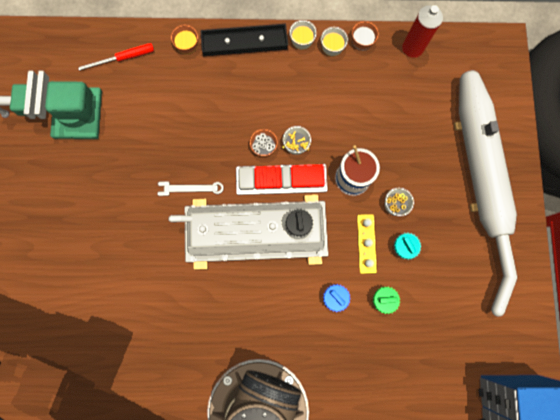

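Cap-shaped things in the top view: black (299,222), blue (337,297), green (387,300) and cyan (408,246). In the scene view they are at (284,193), (300,188), (270,174) and (224,183). Only the black one sits on the cover, so it is the one meant. I'll confirm with a crop and measure it.

```bash
python3 - <<'E'
import cv2,numpy as np
a=cv2.imread("pics/top0.png")[195:250,265:335];b=cv2.imread("pics/scene0.png")[165:220,250:320]
f=lambda i:cv2.resize(i,(400,314),interpolation=cv2.INTER_CUBIC)
g=np.hstack([f(a),f(b)]);g=np.clip(g.astype(float)*1.6+20,0,255).astype(np.uint8)
cv2.imwrite("pics/crop1.png",g)
for n,(x,y,w,h) in dict(top=(275,200,50,45),scene=(262,172,45,45)).items():
    im=cv2.imread(f"pics/{n}0.png")[y:y+h,x:x+w].max(2)
    m=(im<75).astype(np.uint8);c=max(cv2.findContours(m,0,1)[0],key=cv2.contourArea)
    print(n,cv2.boundingRect(c),cv2.fitEllipse(c),(x,y))
E
```

```text
top (19, 11, 10, 21) ((24.287015914916992, 20.518404006958008), (8.395392417907715, 20.619388580322266), 173.69187927246094) (275, 200)
scene (1, 10, 42, 23) ((21.063390731811523, 22.09319305419922), (19.770889282226562, 37.40559005737305), 110.26753234863281) (262, 172)
```

View pics/crop1.png

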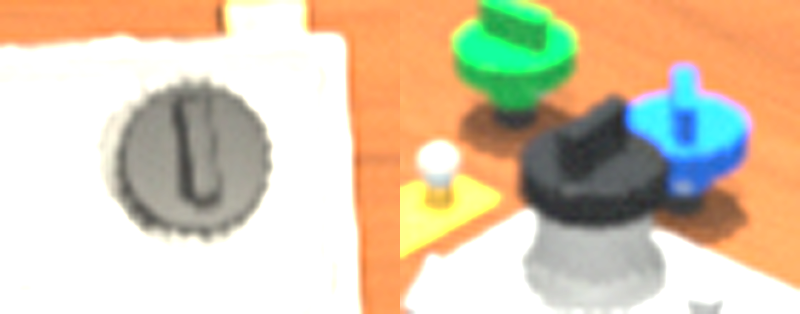

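The crop confirms it: the black cap stands on the neck (top view about 299,222; scene view about 284,192). The green and blue ones lie on the bench. Now I'll triangulate the lid and the wing top.

```bash
cat > h.py <<'E'
import numpy as np,cv2
D={n:dict(np.load(f"pics/{n}0.npz")) for n in("top","scene")}
def ray(n,p):
    d=D[n];v=np.linalg.inv(d["K"])@[p[0],p[1],1];v=d["pose"][:3,:3]@v;return d["pose"][:3,3],v/np.linalg.norm(v)
def tri(a,b):
    o,u=ray("top",a);q,v=ray("scene",b);s=np.linalg.lstsq(np.c_[u,-v],q-o,rcond=None)[0]
    x,y=o+s[0]*u,q+s[1]*v;return (x+y)/2,np.linalg.norm(x-y)
def plane(n,p,z):
    o,u=ray(n,p);return o+u*(z-o[2])/u[2]
def proj(n,X):
    d=D[n];v=d["pose"][:3,:3].T@(np.array(X)-d["pose"][:3,3]);v=d["K"]@v;return v[:2]/v[2]
E
python3 - <<'E'
from h import *
for n,(x,y,w,h) in dict(top=(278,202,42,40),scene=(262,172,45,45)).items():
    im=D[n]["img"][y:y+h,x:x+w];v=cv2.resize(im,None,fx=4,fy=4,interpolation=cv2.INTER_CUBIC)
    hi=v.max(2);sat=hi.astype(int)-v.min(2)
    for t in ((90,110,130) if n=="top" else (60,80)):
        m=((hi<t)&(sat<40)).astype(np.uint8);m=cv2.morphologyEx(m,3,np.ones((5,5)))
        c=max(cv2.findContours(m,0,1)[0],key=cv2.contourArea);hc=cv2.convexHull(c)
        r=np.array(cv2.boundingRect(c))/4; print(n,t,"bbox",r+[x,y,0,0],"ell",[np.round(np.array(q)/4,1) for q in cv2.fitEllipse(hc)[:2]])
print(tri((300.2,220.9),(283.8,186.4)), tri((299,222.5),(283.6,192)))
# wing ends in top (top face)
for z in (150,160,170):
    a=plane("top",(265+197/5.714,195+97/5.714),z);b=plane("top",(265+207/5.714,195+203/5.714),z);print(z,a,b,np.degrees(np.arctan2(*(a-b)[1::-1])),np.linalg.norm(a-b))
E
```

```text
top 90 bbox [285.5  209.75  26.5   26.75] ell [array([20.5, 21.3]), array([26.3, 27.5])]
top 110 bbox [285.   209.25  27.5   27.75] ell [array([20.5, 21.4]), array([27.1, 28.5])]
top 130 bbox [284.25 208.75  28.5   28.75] ell [array([20.4, 21.3]), array([28.2, 29.1])]
scene 60 bbox [271.5  182.75  32.    22.25] ell [array([27.4, 22.2]), array([22.6, 37.5])]
scene 80 bbox [265.5  182.25  39.25  23.25] ell [array([22.2, 21.6]), array([23.5, 42. ])]
(array([ 468.45997592, -100.51696152,  163.12657055]), np.float64(0.40608989077110214)) (array([468.02512276, -99.63282044, 146.40348415]), np.float64(2.1928009937725808))
150 [492.98016802 -99.8720784  150.        ] [ 446.93751008 -103.87068835  150.        ] 4.963442514294686 46.21596295190315
160 [491.1489196  -99.25098251 160.        ] [ 445.49157173 -103.21612991  160.        ] 4.963442514294678 45.82920257877543
170 [489.31767119 -98.62988663 170.        ] [ 444.04563337 -102.56157148  170.        ] 4.96344251429467 45.4424422056477
```

Measurements agree with the text. The wing top is near z 163–169, the lid top near 146, the axis at about (468.5, −100.5) and the wing at about 5°. Choosing tool yaw ≈ 5° leaves the last joint enough range for the turns. I'll go there by way of a point that stays clear of the base.

```bash
python3 -m crank '[[-40,-30,0,7,95],[-80,-60,0,14,95],[-120,-90,0,21,95],[-160,-120,0,28,95],[-195,-150,0,35,95],[-230,-180,0,42,95],[-265,-205,0,49,95],[-300,-230,0,56,95],[-330,-260,0,63,95],[-360,-290,0,70,95]]'; python3 - <<'E'
from cell import env
import numpy as np
s=env.state();p=s["eef_pos"];y=s["tcp_rot"][2];d=np.array([468.5,-100.5])-p[:2];print(s["joints"],p,y,d@[np.cos(y),np.sin(y)],d@[np.sin(y),-np.cos(y)],np.degrees(y)-5)
E
```

```text
t: 0.93
eef_pos: [405.3, 275.7, 233.6]
tcp_rot: [-3.142, -0.0, 1.672]
ft_force: [0.8, 1.3, 0.1]
opening: 0.998
grip_force: 0.0
[4.62432580e-01 3.00342517e-01 1.88057748e+00 7.65308017e-05
 9.60675803e-01 3.61145443e-01] [405.32815046 275.70032462 233.55206104] 1.6720396139005091 -380.65871114998293 24.825640914933476 90.80081305518287
```

```bash
python3 -m crank '[[-40,2,0,7,95],[-80,5,0,14,95],[-120,7,0,21,95],[-160,10,0,28,95],[-200,12,0,35,95],[-240,15,0,42,95],[-280,17,0,49,95],[-310,20,0,56,95],[-340,22,0,63,95],[-370,25,0,70,95]]'; cat >go.py <<'E'
from cell import env
import numpy as np
s=env.state();p=s["eef_pos"];y=s["tcp_rot"][2];d=np.array([468.5,-100.5])-p[:2];print(s["joints"].round(3),p,y,d@[np.cos(y),np.sin(y)],d@[np.sin(y),-np.cos(y)],np.degrees(y)-5)
E
python3 go.py
```

```text
t: 1.77
eef_pos: [468.7, -89.5, 233.5]
tcp_rot: [-3.141, 0.0, 0.45]
ft_force: [0.3, 0.6, 0.0]
opening: 0.995
grip_force: 0.0
[-0.327  0.282  1.909  0.     0.951  0.794] [468.67101801 -89.47731532 233.48471233] 0.4496519084244981 -4.9450512645678195 9.852679473663276 20.763156602726728
```

```bash
python3 -m crank '[[-2,4,0,7,95],[-4,8,0,14,95],[-5,10,0,21,95],[-5,10,0,21,95],[-5,10,0,21,95],[-5,10,0,21,95]]'; python3 go.py
```

```text
t: 2.27
eef_pos: [468.7, -98.7, 233.5]
tcp_rot: [-3.141, 0.0, 0.094]
ft_force: [1.0, 1.1, 0.7]
opening: 0.999
grip_force: 0.0
[-0.346  0.285  1.905  0.     0.952  1.131] [468.7497359  -98.65449974 233.51837403] 0.09409814819229623 -0.42203306816808583 1.8138708110408754 0.3914267514151506
```

```bash
python3 -m crank '[[0,2,10,0,95],[0,2,20,0,95],[0,2,30,0,95],[0,2,38,0,95],[0,2,42,0,95],[0,2,42,0,95],[0,2,42,0,95]]'; python3 go.py; python3 - <<'E'
from cell import env
import cv2,numpy as np
a=env.read_camera("scene")["img"][130:230,220:350];b=env.read_camera("top")["img"][170:270,235:365]
cv2.imwrite("pics/c2.png",np.hstack([cv2.resize(i,(400,308),interpolation=2) for i in(a,b)]))
E
```

```text
t: 2.85
eef_pos: [469.1, -100.8, 191.7]
tcp_rot: [-3.141, 0.0, 0.091]
ft_force: [0.4, -0.3, 0.0]
opening: 1.0
grip_force: 0.0
[-0.349  0.342  1.955  0.     0.845  1.13 ] [ 469.11433203 -100.78949801  191.69605002] 0.09084291512010112 -0.5855362220343042 -0.34403528590086724 0.20491563504696586
```

View pics/c2.png

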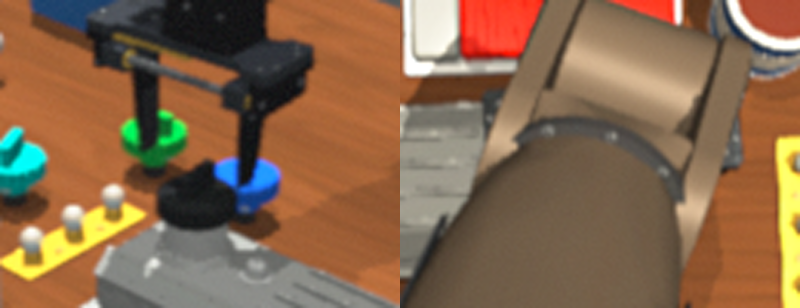

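The scene crop shows the fingertips at about (147,148) and (247,182), either side of the wing at (208,170). The midpoint lies over the cap. I'll descend so the tips are about 3 mm above the lid, then close slowly.

```bash
python3 -m crank '[[0,0,6,0,95],[0,0,12,0,95],[0,0,17,0,95],[0,0,20,0,95],[0,0,21,0,95],[0,0,21,0,95],[0,0,21,0,60],[0,0,21,0,40]]'; python3 go.py
```

```text
t: 3.62
eef_pos: [469.1, -100.9, 170.8]
tcp_rot: [3.142, -0.0, 0.09]
ft_force: [-0.8, 0.3, 0.2]
opening: 0.907
grip_force: 0.0
[-0.35   0.372  1.979  0.     0.79   1.131] [ 469.10631761 -100.92760547  170.76431247] 0.08979537649025637 -0.5655294074334523 -0.4802540685227536 0.14489609267994474
```

```bash
python3 -m crank '[[0,0,0,0,30],[0,0,0,0,25],[0,0,0,0,20],[0,0,0,0,17],[0,0,0,0,15],[0,0,0,0,13],[0,0,0,0,10],[0,0,0,0,8],[0,0,0,0,5],[0,0,0,0,5]]'; python3 go.py
```

```text
t: 4.45
eef_pos: [469.0, -100.9, 170.6]
tcp_rot: [-3.142, -0.0, 0.09]
ft_force: [-0.9, 0.0, 0.3]
opening: 0.213
grip_force: 0.0
[-0.35   0.372  1.979  0.     0.79   1.131] [ 468.98762169 -100.89190133  170.60934408] 0.08979329745260833 -0.45051436259387684 -0.4340488179277921 0.1447769725972634
```

```bash
python3 -m crank '[[0,0,0,0,5],[0,0,0,0,5],[0,0,0,0,5],[0,0,0,0,5]]'; python3 -c "
from cell import env;s=env.state();print(s['ft_force'],s['moment'],s['eef_pos'],s['tcp_rot'],s['opening']*95.1,s['grip_force'])"
```

```text
t: 4.78
eef_pos: [469.0, -100.9, 170.6]
tcp_rot: [-3.141, -0.0, 0.09]
ft_force: [0.2, 0.7, -0.6]
opening: 0.124
grip_force: 30.0
[ 0.17890382  0.65222804 -0.57077406] [-0.08512613  0.14943411 -0.04298027] [ 469.00296206 -100.87446206  170.5924619 ] [-3.14148594e+00 -2.29508349e-05  8.98181524e-02] 11.771720011008226 29.97988075017929
```

Gripped: the opening is 11.8 mm, matching the 12 mm wing, at 30 N. Now I'll find the downward stiffness.

```bash
cat >st.py <<'E'
from cell import env
import numpy as np
s=env.state();print(s['t'],'F',s['ft_force'].round(2),'M',s['moment'].round(3),'P',s['eef_pos'].round(2),'yaw',np.degrees(s['tcp_rot'][2]).round(2),'op',round(s['opening']*95.1,2))
E
python3 -m crank '[[0,0,0.5,0,5],[0,0,0.5,0,5],[0,0,0.5,0,5]]'>/dev/null; python3 st.py;python3 -m crank '[[0,0,0.5,0,5],[0,0,0.5,0,5],[0,0,0.5,0,5]]' >/dev/null; python3 st.py
```

```text
5.0333 F [-1.19 -0.74  5.91] M [ 0.042  0.508 -0.054] P [ 469.06 -100.9   170.5 ] yaw 5.15 op 11.43
5.2833 F [-2.81  1.19 11.77] M [ 0.154  0.776 -0.011] P [ 469.12 -100.93  170.43] yaw 5.15 op 11.8
```

Stiffness is about 12 N/mm. I'll ease to about 6 N and turn anticlockwise, which is negative tool yaw.

```bash
python3 -m crank '[[0,0,-0.4,-1,5],[0,0,-0.4,-2,5],[0,0,-0.4,-3,5],[0,0,-0.4,-4,5],[0,0,-0.4,-5,5],[0,0,-0.4,-6,5],[0,0,-0.4,-7,5],[0,0,-0.4,-8,5],[0,0,-0.4,-9,5],[0,0,-0.4,-10,5]]'>/dev/null; python3 st.py
```

```text
6.1167 F [ 0.08 -0.52  6.43] M [-0.064  0.239 -0.089] P [ 469.43 -101.04  170.5 ] yaw 15.21 op 11.8
```

```bash
python3 -m crank '[[0,0,0,-0.7,5],[0,0,0,-1.4,5],[0,0,0,-2.1,5],[0,0,0,-2.8,5],[0,0,0,-3.5,5],[0,0,0,-4.2,5],[0,0,0,-4.9,5],[0,0,0,-5.6,5],[0,0,0,-6.3,5],[0,0,0,-7,5]]'>/dev/null; python3 st.py
```

```text
6.95 F [0.29 0.69 6.72] M [-0.133  0.222 -0.102] P [ 469.44 -101.06  170.48] yaw 22.19 op 11.98
```

```bash
python3 -m crank '[[0,0,0,-0.6,5],[0,0,0,-1.2,5],[0,0,0,-1.8,5],[0,0,0,-2.4,5],[0,0,0,-3,5],[0,0,0,-3.5,5],[0,0,0,-4,5],[0,0,0,-4.5,5],[0,0,0,-5,5],[0,0,0,-5,5]]'>/dev/null; python3 st.py
```

```text
7.7833 F [-1.66  0.46  5.8 ] M [-0.115  0.225 -0.102] P [ 469.48 -101.07  170.5 ] yaw 27.19 op 11.79
```

```bash
python3 -m crank '[[0,0,0,-0.6,5],[0,0,0,-1.2,5],[0,0,0,-1.8,5],[0,0,0,-2.4,5],[0,0,0,-3,5],[0,0,0,-3.5,5],[0,0,0,-4,5],[0,0,0,-4.5,5],[0,0,0,-5,5],[0,0,0,-5,5]]'>/dev/null; python3 st.py
```

```text
8.6167 F [0.53 0.52 7.19] M [-0.146  0.233 -0.076] P [ 469.46 -101.09  170.5 ] yaw 32.19 op 11.79
```

```bash
python3 -m crank '[[0,0,0,-0.6,5],[0,0,0,-1.2,5],[0,0,0,-1.8,5],[0,0,0,-2.4,5],[0,0,0,-3,5],[0,0,0,-3.5,5],[0,0,0,-4,5],[0,0,0,-4.5,5],[0,0,0,-5,5],[0,0,0,-5,5]]'>/dev/null; python3 st.py
```

```text
9.45 F [-0.23  0.46  7.46] M [-0.133  0.139 -0.015] P [ 469.47 -101.1   170.49] yaw 37.19 op 11.55
```

```bash
python3 -m crank '[[0,0,0,-0.6,5],[0,0,0,-1.2,5],[0,0,0,-1.8,5],[0,0,0,-2.4,5],[0,0,0,-3,5],[0,0,0,-3.5,5],[0,0,0,-4,5],[0,0,0,-4.5,5],[0,0,0,-5,5],[0,0,0,-5,5]]'>/dev/null; python3 st.py
```

```text
10.2833 F [-0.36  0.04  5.94] M [-0.202  0.158 -0.06 ] P [ 469.49 -101.09  170.51] yaw 42.19 op 12.23
```

```bash
python3 -m crank '[[0,0,0,-0.6,5],[0,0,0,-1.2,5],[0,0,0,-1.8,5],[0,0,0,-2.4,5],[0,0,0,-3,5],[0,0,0,-3.5,5],[0,0,0,-4,5],[0,0,0,-4.5,5],[0,0,0,-5,5],[0,0,0,-5,5]]'>/dev/null; python3 st.py
```

```text
11.1167 F [-0.61 -0.19  7.14] M [-0.093  0.182 -0.116] P [ 469.48 -101.08  170.48] yaw 47.19 op 11.78
```

```bash
python3 -m crank '[[0,0,0,-0.6,5],[0,0,0,-1.2,5],[0,0,0,-1.8,5],[0,0,0,-2.4,5],[0,0,0,-3,5],[0,0,0,-3.5,5],[0,0,0,-4,5],[0,0,0,-4.5,5],[0,0,0,-5,5],[0,0,0,-5,5]]'>/dev/null; python3 st.py
```

```text
11.95 F [0.29 0.13 6.18] M [-0.146  0.107 -0.089] P [ 469.47 -101.08  170.48] yaw 52.19 op 11.62
```

```bash
python3 -m crank '[[0,0,0,-0.6,5],[0,0,0,-1.2,5],[0,0,0,-1.8,5],[0,0,0,-2.4,5],[0,0,0,-3,5],[0,0,0,-3.5,5],[0,0,0,-4,5],[0,0,0,-4.5,5],[0,0,0,-5,5],[0,0,0,-5,5]]'>/dev/null; python3 st.py
```

```text
12.7833 F [-0.51  0.04  5.14] M [-0.167  0.106 -0.066] P [ 469.44 -101.07  170.41] yaw 57.19 op 11.55
```

```bash
python3 -m crank '[[0,0,0,-0.3,5],[0,0,0,-0.6,5],[0,0,0,-0.9,5],[0,0,0,-1.2,5],[0,0,0,-1.5,5],[0,0,0,-1.5,5]]'>/dev/null; python3 st.py
```

```text
13.2833 F [0.   0.57 6.9 ] M [-0.143  0.11  -0.062] P [ 469.45 -101.09  170.41] yaw 58.68 op 11.71
```

```bash
python3 -m crank '[[0,0,0,-0.5,5],[0,0,0,-1,5],[0,0,0,-1.5,5],[0,0,0,-2,5],[0,0,0,-2.5,5],[0,0,0,-3,5],[0,0,0,-3.5,5],[0,0,0,-3.5,5]]'>/dev/null; python3 st.py
```

```text
13.95 F [0.29 1.19 5.54] M [-0.212 -0.036 -0.085] P [ 469.38 -101.04  170.3 ] yaw 62.19 op 11.67
```

```bash
python3 -m crank '[[0,0,0,-0.5,5],[0,0,0,-1,5],[0,0,0,-1.5,5],[0,0,0,-2,5],[0,0,0,-2.5,5],[0,0,0,-3,5],[0,0,0,-3.5,5],[0,0,0,-3.5,5]]'>/dev/null; python3 st.py
```

```text
14.6167 F [0.04 0.26 3.22] M [-0.227 -0.024  0.026] P [ 468.91 -100.81  169.9 ] yaw 65.7 op 11.63
```

z and the force are falling (169.9 mm, 3.2 N), so the ears may be at the notch. I'll press a little to see whether it goes down softly.

```bash
python3 -m crank '[[0,0,0.3,0,5],[0,0,0.6,0,5],[0,0,0.6,0,5],[0,0,0.6,0,5]]'>/dev/null; python3 st.py
```

```text
14.95 F [ 1.78 -0.48 -2.4 ] M [-0.168 -0.49   0.176] P [ 469.03 -100.86  169.12] yaw 65.65 op 11.96
```

```bash
python3 -m crank '[[0,0,0,-0.5,5],[0,0,0,-1,5],[0,0,0,-1.5,5],[0,0,0,-2,5],[0,0,0,-2,5]]'>/dev/null; python3 st.py
```

```text
15.3667 F [ 0.72 -0.22  0.55] M [-0.199 -0.192  0.042] P [ 468.86 -100.87  169.39] yaw 67.69 op 11.92
```

```bash
python3 -m crank '[[0,0,0.5,-0.4,5],[0,0,1,-0.8,5],[0,0,1.5,-0.8,5],[0,0,2,-0.8,5],[0,0,2,-0.8,5]]'>/dev/null; python3 st.py
```

```text
15.7833 F [ 0.09 -0.54  2.38] M [-0.163  0.132 -0.008] P [ 468.87 -100.87  167.37] yaw 68.44 op 11.64
```

In the notch: 3 mm down, with only the spring force. I'll push on down.

```bash
python3 -m crank '[[0,0,1,0,5],[0,0,2,0,5],[0,0,3,0,5],[0,0,4,0,5],[0,0,5,0,5],[0,0,6,0,5],[0,0,6.5,0,5],[0,0,7,0,5],[0,0,7,0,5]]'>/dev/null; python3 st.py
```

```text
16.5333 F [-2.73  0.42  9.26] M [-0.066  0.605 -0.024] P [ 468.94 -100.86  160.62] yaw 68.45 op 12.07
```

```bash
python3 -m crank '[[0,0,0.5,0,5],[0,0,1,0,5],[0,0,1.5,0,5],[0,0,1.5,0,5],[0,0,1.5,0,5]]'>/dev/null; python3 st.py
```

```text
16.95 F [-4.74  0.99 15.72] M [ 0.047  0.901 -0.013] P [ 468.94 -100.85  159.59] yaw 68.45 op 11.48
```

Fully down: 11 mm of travel and 15.7 N, spring plus light contact. Now clockwise.

```bash
python3 -m crank '[[0,0,0,1,5],[0,0,0,2.5,5],[0,0,0,4,5],[0,0,0,5.5,5],[0,0,0,7,5],[0,0,0,8.5,5],[0,0,0,10,5],[0,0,0,11.5,5],[0,0,0,13,5],[0,0,0,14,5]]'>/dev/null; python3 st.py
```

```text
17.7833 F [-0.5   1.11 11.77] M [0.075 0.186 0.095] P [ 469.56 -100.96  159.55] yaw 54.37 op 12.25
```

```bash
python3 -m crank '[[0,0,0,1.5,5],[0,0,0,3,5],[0,0,0,4.5,5],[0,0,0,6,5],[0,0,0,7.5,5],[0,0,0,9,5],[0,0,0,10.5,5],[0,0,0,12,5],[0,0,0,13.5,5],[0,0,0,15,5]]'>/dev/null; python3 st.py
```

```text
18.6167 F [-1.    0.71 11.65] M [-0.089  0.126  0.077] P [ 469.72 -101.06  159.58] yaw 39.38 op 11.85
```

```bash
python3 -m crank '[[0,0,0,1.5,5],[0,0,0,3,5],[0,0,0,4.5,5],[0,0,0,6,5],[0,0,0,7.5,5],[0,0,0,9,5],[0,0,0,10.5,5],[0,0,0,12,5],[0,0,0,13.5,5],[0,0,0,15,5]]'>/dev/null; python3 st.py
```

```text
19.45 F [ 0.44  0.13 10.73] M [-0.085  0.112  0.126] P [ 469.74 -101.07  159.61] yaw 24.38 op 11.72
```

```bash
python3 -m crank '[[0,0,0,1.5,5],[0,0,0,3,5],[0,0,0,4.5,5],[0,0,0,6,5],[0,0,0,7.5,5],[0,0,0,9,5],[0,0,0,10.5,5],[0,0,0,12,5],[0,0,0,13.5,5],[0,0,0,15,5]]'>/dev/null; python3 st.py
```

```text
20.2833 F [ 1.01  1.19 10.77] M [0.129 0.151 0.026] P [ 469.72 -101.01  159.59] yaw 9.38 op 11.87
```

```bash
python3 -m crank '[[0,0,0,1,5],[0,0,0,2,5],[0,0,0,3,5],[0,0,0,4,5],[0,0,0,5,5],[0,0,0,6,5],[0,0,0,7,5],[0,0,0,8,5],[0,0,0,8,5]]'>/dev/null; python3 st.py
```

```text
21.0333 F [-0.25  1.99 10.52] M [0.133 0.2   0.081] P [ 469.74 -100.96  159.61] yaw 1.39 op 11.89
```

```bash
python3 -m crank '[[0,0,0,0.5,5],[0,0,0,1,5],[0,0,0,1.5,5],[0,0,0,1.5,5]]'>/dev/null; python3 st.py
```

```text
21.3667 F [ 0.14  1.71 11.44] M [0.226 0.134 0.057] P [ 469.71 -100.92  159.62] yaw -0.08 op 11.75
```

```bash
python3 -m crank '[[0,0,0,0.5,5],[0,0,0,1,5],[0,0,0,1,5]]'>/dev/null; python3 st.py
```

```text
21.6167 F [ 0.55  2.18 11.66] M [0.372 0.076 0.116] P [ 469.72 -100.86  159.6 ] yaw -1.07 op 11.78
```

```bash
python3 -m crank '[[0,0,0,0.5,5],[0,0,0,1,5],[0,0,0,1,5]]'>/dev/null; python3 st.py
```

```text
21.8667 F [ 0.57  3.07 11.51] M [0.674 0.026 0.28 ] P [ 469.79 -100.7   159.62] yaw -2.06 op 11.79
```

```bash
python3 -m crank '[[0,0,0,0.5,5],[0,0,0,1,5],[0,0,0,1,5]]'>/dev/null; python3 st.py
```

```text
22.1167 F [ 1.87  5.75 12.56] M [ 0.977 -0.049  0.371] P [ 469.81 -100.57  159.64] yaw -3.06 op 11.94
```

The stop is felt: the moment rises to 0.37 N m from a running level of about 0.08. I'll ease the twist and let it rise 4 mm.

```bash
python3 -m crank '[[0,0,0,-0.6,5],[0,0,0,-1.2,5],[0,0,-1,-1.2,5],[0,0,-2,-1.2,5],[0,0,-3,-1.2,5],[0,0,-4,-1.2,5],[0,0,-4.5,-1.2,5],[0,0,-4.5,-1.2,5],[0,0,-4.5,-1.2,5]]'>/dev/null; python3 st.py
```

```text
22.8667 F [3.46 5.2  3.32] M [ 0.887 -0.571  0.064] P [ 469.58 -100.63  163.51] yaw -1.86 op 11.55
```

It rose 3.9 mm, into the lock. I'll open and retreat.

```bash
python3 -m crank '[[0,0,-0.3,0,12],[0,0,-0.3,0,14],[0,0,-0.3,0,18],[0,0,-0.3,0,24],[0,0,-0.3,0,40],[0,0,-0.3,0,50],[0,0,-0.3,0,50]]'>/dev/null; python3 st.py; python3 -m crank '[[0,0,-3,0,50],[0,0,-8,0,50],[0,0,-15,0,50],[0,0,-25,0,50],[0,0,-40,0,50],[0,0,-60,0,50],[0,0,-80,0,50],[0,0,-100,0,50],[0,0,-100,0,50]]'>/dev/null; python3 st.py
```

```text
23.45 F [-0.21 -0.07 -0.56] M [-0.045  0.174 -0.029] P [ 468.92 -100.96  163.65] yaw -1.86 op 38.55
24.2 F [ 0.64 -0.1   0.49] M [-0.05   0.145  0.013] P [ 470.07 -101.22  267.73] yaw -1.85 op 49.66
```

```bash
python3 -m crank '[[0,-35,0,0,50],[0,-70,0,0,50],[0,-105,0,0,50],[0,-140,0,0,50],[0,-175,0,0,50],[0,-210,0,0,50],[0,-245,0,0,50],[0,-280,0,0,50],[0,-280,0,0,50],[0,-280,0,0,50]]'>/dev/null; python3 st.py; python3 - <<'E'
from cell import env
import cv2,numpy as np
a=env.read_camera("scene")["img"];b=env.read_camera("top")["img"]
o=cv2.imread("pics/scene0.png")
f=lambda i:cv2.resize(i,(400,300),interpolation=2)
g=np.vstack([np.hstack([f(a[165:220,250:323]),f(b[195:250,265:338])]),np.hstack([f(o[165:220,250:323]),f(b[100:330,120:430])])])
cv2.imwrite("pics/c3.png",g)
E
```

```text
25.0333 F [-0.38 -0.61 -0.02] M [-0.02   0.178  0.023] P [477.61 180.29 263.49] yaw -1.67 op 49.73
```

View pics/c3.png

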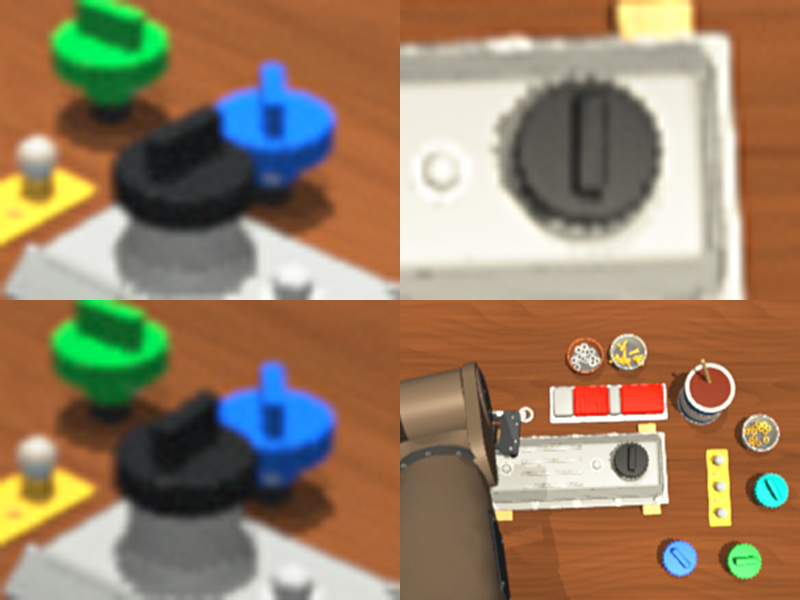

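The cap now sits about 15 crop px lower in the scene view (wing top y 108, was 93), which is roughly the 7 mm expected when locked. It is level, and the other things are where they were. Handing in.

```bash
python3 -c "
from cell import env;print(env.job_done())"
```

```text
the job is handed in; nothing more can be done
None
```

The black filler cap appears locked: its ears dropped into the notches about 63° anticlockwise, I pushed it down 11 mm, turned it clockwise to the stop (0.37 N m felt), and it sprang up 3.9 mm; then I let go, moved the arm clear with nothing else disturbed, and handed the job in at about 25 s, with no verdict returned.

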